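# Put the mixed-up parts back with their own machines

## Robot

A 6-joint arm with a two-finger parallel gripper is mounted at the origin on the work surface. World frame = base frame: x ahead of the robot, y to its left, z up, the work surface at z = 0. Lengths are in mm, angles in rad, forces in N, time in s.
With the tool pointing down it reaches from about 300 to 775 mm from the base axis. Payload 14.6 kg.
Tool frame: the origin (TCP) lies on the mounting face of the last link; the fingertips stand 199 mm ahead of it and the grasp point (between the pads) lies 180 mm ahead of it; z points along the fingers, y is the line along which they close (so a half turn about z gives the same grasp; the last joint's range is limited). The gripper opens to 94 mm and grips with 3 to 60 N. Pads are 16 mm wide; open, the fingers measure 119 mm over their backs; the gripper's body (75 mm by 177 mm) begins 78 mm behind the grasp point.
Start: joints at [-1.271, 0.3, 1.521, -0, 1.321, -0.067], TCP at [197.239, -513.408, 404.646] pointing down, gripper open.
Joint ranges: [-3.03, 3.03], [-0.79, 2.21], [0.23, 2.52], [-1.04, 4.18], [0, 3.07], [-2.55, 2.55]. Speed limits (rad/s): [2.22, 2.22, 2.57, 3.14, 3.14, 3.14].

## Interface

Orientations are given as [roll, pitch, yaw] about the fixed x, y, z axes, in that order (R = Rz(yaw) Ry(pitch) Rx(roll)).
In Python, from cell import manip gives the robot as it stands. The module is installed in compiled form; this text tells all that it offers.
- The arm moves only by the shell command python3 -m creep 'ROWS' [FORCE]. ROWS is a JSON object of lists of equal length, an entry for each row: "slide": the shift along the world's x, y, z in cm, a list of three; "turn": the turn about the world's z in rad; "claw": the opening, from 0 (shut) to 1 (fully open). A call has 1 to 8 rows; each row shifts and turns the commanded pose from where the row before left it; what a row does not reach is not made up. A row lasts 1/8 s, in which the tool goes at most 62.5 mm and 10.7 degrees, less where a joint would pass 70% of its speed; a pose out of reach is approached as far as the arm can. A call with a gripper value outside its range is refused whole. The fingers move at their own pace and stop on an object; FORCE is the grip in N (left out, the last holds). Time passes only in rows, so rows that do not move let the fingers close. It gives the time, the measured TCP pose, the force, the opening and the grip force at its end, in the units of the state.
- manip.read_state(): the state, without advancing time (a new reading comes with each control period).
- manip.camera(name): name is "scene" or "top"; returns (picture, depth): 480x640x3 uint8, red, green, blue; 480x640 float32, mm along the optical axis (not along the pixel's ray), 0 where there is no reading.
- manip.calibration(name): a dict with "intrinsics" (3x3 intrinsics, pixels), "k1" (the pictures are not rectified: a ray, as slopes to the right and down, at radius r is drawn at 1 + k1 r^2 times it, then the intrinsics apply), "pose" (4x4, takes a point from camera to world coordinates). Camera axes: x right, y up, looking along -z (the intrinsics and any distortion apply to the point x, -y, -z); pixel columns grow to the right and rows downward; lengths in mm; the calibration is good to about 2 mm. A picture is of the moment at which its call begins. calibration takes no time and is no camera call.
- manip.sign_off(): hands the job in; it is judged then, once.
Trained networks look in the newest picture that a camera, given by its name, has taken for a name from the list of things; names that differ only in an ending like _2 or _b are one class to them, and where a whole thing is asked for, a point or a joint stands for the part that bears it (a point fixed in the world has none). Each returns a list of dicts, best first, with "score" (0 to 1); they miss things now and then, are a little off and sometimes report something else, mostly with a low value. They report only what shows in the picture. A call takes as long as a camera call. They do not tell look-alikes from the thing itself.
- manip.cut_out(query, camera): "mask" (480x640 bool, what is visible of it) and "position" ([column, row] in pixels, amid what is visible of it).
The state is a dict: "clock": time; "joints": joint angles; "qd": joint speeds; "effort": joint torques, N m; "eef_pos": TCP position; "eef_rot": TCP orientation; "wrist_force": force on the tool from outside, world axes, zero at the start; "moment": the same for the moment, N m; "finger_gap": finger opening in mm; "finger_force": force on a finger pad.
Only numpy, scipy, OpenCV 4.12 (cv2) and the standard library are available. Lean on these libraries where they do the work, as an engineer would, in place of code of your own. Each camera call takes 0.05 s, during which the arm holds its last target. There are 200 camera calls.

## Task

Three repair jobs lie on the bench and their parts have got mixed up: the piston, the worm wheel and the pump rotor each stand in another job's tray. Put every part back with the machine it belongs to (piston with the finned compressor cylinder, worm wheel with the gearbox housing, rotor with the pump housing), standing upright as now, flat on the floor of that tray's part compartment; each compartment takes one part, so park one on the free rubber mat on the way. Set the parts down rather than dropping them, and leave the tin, the bin and the spanner where they are.

Things in the scene. Friction and masses are not known exactly. Their poses are not given: they have to be found in the camera images.
- piston: Loose compressor piston: plain aluminium cylinder, 52 mm diameter, 58 mm high, flat crown on top, three ring grooves near the top, a pin hole through the skirt, 0.2 kg. Stands on its skirt. Origin: centre of the underside; z up through the crown. Grip anywhere across its diameter above 25 mm to clear the tray rims.
- worm_wheel: Loose bronze worm wheel on its steel shaft, 67 mm high, 0.4 kg, standing on the wheel: toothed wheel 58 mm diameter, from 0 to 18 mm; dark hub 34 mm diameter up to 24 mm; bare shaft 20 mm diameter from 24 to 67 mm, to grip by. Origin: centre of the underside; z up along the shaft.
- pump_rotor: Loose pump rotor, 71 mm high, 0.4 kg, standing on its impeller: dark impeller disc 62 mm diameter from 0 to 14 mm; neck; smooth steel rotor can 36 mm diameter from 20 to 62 mm, to grip by; white shaft tip 10 mm diameter on top. Origin: centre of the underside; z up along the shaft.
- tray_cylinder: Compressor job tray, 215 x 110 mm, blue steel, fixed, rims 16 mm high. Part compartment 95 x 106 mm (x, y) inside, floor at z = 3 mm, for one part. Origin: bench level under that compartment's centre; y across; x away from the robot, within 12 degrees. Machine fixed 55 to 160 mm to -x: finned aluminium cylinder, 92 mm square, 83 mm high with its studs, open bore. Home of the piston.
- tray_gearbox: Gearbox job tray, 215 x 110 mm, blue steel, fixed, rims 16 mm high. Part compartment 95 x 106 mm (x, y) inside, floor at z = 3 mm, for one part. Origin: bench level under that compartment's centre; y across; x away from the robot, within 12 degrees. Machine fixed 55 to 160 mm to -x: aluminium gear housing, 90 mm across, 55 mm high, cover off, a worm (screw) across the inside. Home of the worm wheel.
- tray_pump: Pump job tray, 215 x 110 mm, blue steel, fixed, rims 16 mm high. Part compartment 95 x 106 mm (x, y) inside, floor at z = 3 mm, for one part. Origin: bench level under that compartment's centre; y across; x away from the robot, within 12 degrees. Machine fixed 55 to 160 mm to -x: dark iron pump housing, 100 mm diameter, 59 mm high, open on top, pipe ports to 68 mm either side. Home of the pump rotor.
- mat: Black ribbed rubber mat, 130 x 130 x 4 mm, fixed, empty at the start: the free spot for parking a part. Origin: bench level under its centre.
- grease_tin: Bystander: yellow grease tin, 79 mm diameter, 56 mm high, loose. Origin: centre of the underside.
- bolt_bin: Bystander: red bin of bolts, 100 x 130 x 55 mm, loose, 0.9 kg. Origin: centre of the underside.
- spanner: Bystander: steel spanner 190 mm long lying flat, loose. Origin: middle of its underside; x along its length.
There are look-alikes about, which are no part of the job. What is shaped like the tray_cylinder but turquoise or yellow is not meant. Leave any purple or turquoise look-alike of the piston alone.

How it is judged:
By the outcome, as a careful person would: the job done as asked, in the order asked, and still so for the second after the job is handed in, with the robot touching nothing.
It also fails if it takes over 118 s, if anything falls off the work surface, if the arm or the gripper's body presses on something with over 40 N, if the wrist force passes 120 N, or if a joint passes its speed limit or range.

## Working session

There is one attempt and no reset: what is moved stays moved. The work goes in short steps, Python scripts to look and compute and a shell command to move; the robot and the scene stay as the last step left them, time stands still between calls to the robot, and variables do not carry over. Pictures are saved under pics/ and viewed, at most 14 in all, crops included, and the job is handed in when it is done.

```bash
mkdir -p pics; cat > h.py <<'E'
import numpy as np, cv2
from cell import manip
def world(cam, depth, us, vs, z=None):
    c=manip.calibration(cam);K=np.array(c["intrinsics"]);P=np.array(c["pose"]);k=c["k1"]
    us=np.asarray(us,float);vs=np.asarray(vs,float)
    d=cv2.undistortPoints(np.stack([us,vs],-1).reshape(-1,1,2),K,np.array([k,0,0,0,0.])).reshape(-1,2)
    dd=depth[vs.astype(int),us.astype(int)]
    p=np.stack([d[:,0]*dd,-d[:,1]*dd,-dd],-1)
    return p@P[:3,:3].T+P[:3,3]
def shot(cam,name=None):
    im,d=manip.camera(cam)
    if name: cv2.imwrite(f"pics/{name}.png",im[:,:,::-1])
    return im,d
E
python3 - <<'E'
from h import *
s=manip.read_state();print(s["eef_pos"],s["eef_rot"],s["clock"])
for cam in("top","scene"):
    im,d=shot(cam,cam+"0");print(cam,np.array(manip.calibration(cam)["pose"]).round(2).tolist())
    for q in "piston worm_wheel pump_rotor tray_cylinder tray_gearbox tray_pump mat grease_tin bolt_bin spanner".split():
        for r in manip.cut_out(q,cam):
            if r["score"]<.3: continue
            v,u=np.nonzero(r["mask"]);ok=d[v,u]>0
            p=world(cam,d,u[ok],v[ok])
            if len(p)<5: print(q,'few');continue
            print(q,round(r["score"],2),np.round(r["position"]),"med",np.median(p,0).round(),"lo",np.percentile(p,3,axis=0).round(),"hi",np.percentile(p,97,axis=0).round())
E
```

```text
[ 197.22355114 -513.39837015  404.05368079] [-3.14038568e+00 -5.94705905e-05  3.66791750e-01] 0.0
top [[-0.02, 1.0, -0.06, 433.36], [-1.0, -0.02, 0.0, -49.95], [-0.0, 0.06, 1.0, 1346.93], [0.0, 0.0, 0.0, 1.0]]
piston 0.93 [124. 279.] med [433. 444.  55.] lo [411. 427.   8.] hi [455. 473.  61.]
piston 0.77 [175. 254.] med [494. 316.  59.] lo [472. 298.   3.] hi [516. 345.  64.]
piston 0.62 [171. 201.] med [626. 327.  56.] lo [604. 309.   7.] hi [650. 353.  62.]
worm_wheel 0.84 [434. 228.] med [ 533. -334.   22.] lo [ 510. -365.    2.] hi [ 560. -312.   71.]
pump_rotor 0.57 [349. 251.] med [ 492. -121.   19.] lo [ 467. -147.   11.] hi [520. -97.  71.]
pump_rotor 0.49 [177. 254.] med [494. 316.  59.] lo [470. 298.   3.] hi [518. 343.  64.]
tray_cylinder 0.79 [532. 318.] med [ 311. -572.   10.] lo [ 214. -625.   -2.] hi [ 419. -517.   75.]
tray_cylinder 0.56 [355. 272.] med [ 433. -128.    8.] lo [ 341. -186.   -2.] hi [551. -67.  75.]
tray_cylinder 0.56 [428. 372.] med [ 175. -307.    8.] lo [  86. -363.   -2.] hi [ 281. -254.   75.]
tray_gearbox 0.97 [170. 281.] med [425. 330.   9.] lo
[... 1483 characters left out ...]
428. 319.  18.] lo [347. 274.   1.] hi [544. 380.  58.]
tray_pump 0.58 [224. 265.] med [ 478. -350.   17.] lo [ 389. -408.    0.] hi [ 592. -287.   62.]
tray_pump 0.46 [283. 340.] med [ 769. -296.   26.] lo [ 722. -358.    6.] hi [ 823. -232.   57.]
tray_pump 0.45 [413. 178.] med [428. 319.  18.] lo [345. 274.   1.] hi [544. 381.  58.]
mat 0.82 [371. 222.] med [511. 120.   5.] lo [448.  61.  -0.] hi [570. 182.  10.]
grease_tin 0.73 [393. 287.] med [778.  31.  55.] lo [735.   2.   2.] hi [807.  74.  60.]
bolt_bin 0.69 [284. 342.] med [ 768. -296.   26.] lo [ 722. -358.    9.] hi [ 823. -232.   57.]
bolt_bin 0.32 [223. 261.] med [ 478. -350.   17.] lo [ 392. -407.    0.] hi [ 593. -287.   62.]
```

View pics/top0.png

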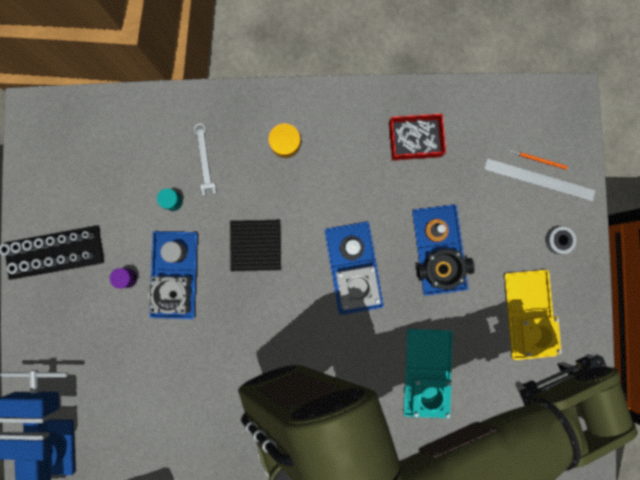

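View pics/scene0.png

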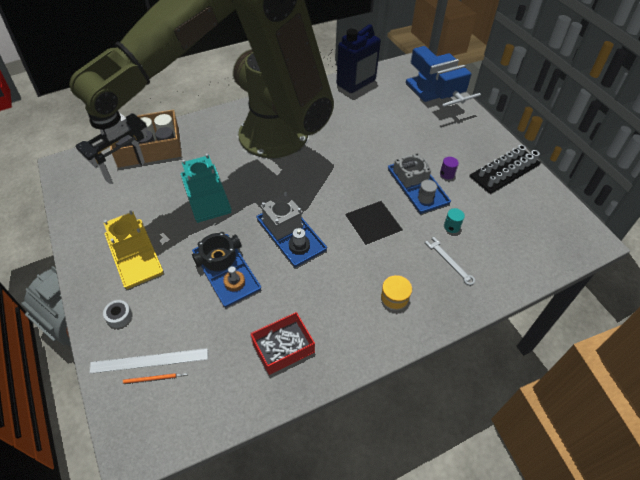

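The real piston is the grey one at top (172,252), standing in the blue gearbox tray (174,275). The piston look-alikes are purple (123,277) and turquoise (168,198). The real compressor tray is the blue one at (354,268), and its look-alikes are turquoise (428,372) and yellow (532,315). I'll measure precisely and make a confirming crop.

```bash
python3 - <<'E'
from h import *
im,d=shot("top");im2,d2=shot("scene")
def pts(cam,d,q,near):
    for r in manip.cut_out(q,cam):
        m=r["mask"].astype(np.uint8);v,u=np.nonzero(m);ok=d[v,u]>0;p=world(cam,d,u[ok],v[ok])
        if len(p)>5 and np.hypot(*(np.median(p,0)[:2]-near))<80: return p
    return np.zeros((0,3))
for q,n,zt in (("piston",(494,316),(56,70)),("worm_wheel",(533,-334),(16,25)),("pump_rotor",(492,-121),(58,69))):
    for cam,dd in(("top",d),("scene",d2)):
        p=pts(cam,dd,q,n);t=p[(p[:,2]>zt[0])&(p[:,2]<zt[1])]
        if len(t)>3:
            t32=t[:,:2].astype(np.float32)
            print(q,cam,len(t),"mean",t.mean(0).round(1),"circ",np.round(cv2.minEnclosingCircle(t32)[0],1),round(cv2.minEnclosingCircle(t32)[1],1),"ztop",np.percentile(p[:,2],[50,90,99]).round())
        if q=="worm_wheel": t=p[p[:,2]>45]; print("shaft",t.mean(0).round(1),len(t))
hsv=cv2.cvtColor(im,cv2.COLOR_RGB2HSV)
for (cam,I,dd) in(("top",im,d),("scene",im2,d2)):
  hsv=cv2.cvtColor(I,cv2.COLOR_RGB2HSV)
  m=(hsv[...,0]>102)&(hsv[...,0]<125)&(hsv[...,1]>120)&(dd>0)
  v,u=np.nonzero(m);p=world(cam,dd,u,v)
  for n,c in(("gear",(425,330)),("cyl",(440,-128)),("pump",(480,-349))):
    t=p[(abs(p[:,0]-c[0])<140)&(abs(p[:,1]-c[1])<85)&(p[:,2]<25)]
    (cx,cy),wh,a=cv2.minAreaRect(t[:,:2].astype(np.float32))
    b=cv2.boxPoints(((cx,cy),wh,a));e=b-np.roll(b,1,0);L=e[np.argmax(np.hypot(*e.T))]
    L=L*np.sign(L[0]);th=np.arctan2(L[1],L[0])
    o=np.array([cx,cy])+57.5*np.array([np.cos(th),np.sin(th)])
    print(n,cam,len(t),np.round(wh,1),"deg",np.degrees(th).round(1),"origin",o.round(1))
A=np.concatenate([cv2.resize(im[190:300,100:250],(600,440),interpolation=3)],1)[:, :400]
B=cv2.resize(im[210:320,315:480],(400,267),interpolation=3)
C=np.zeros((440,800,3),np.uint8);C[:,:400]=A;C[:267,400:]=B
cv2.imwrite("pics/crop.png",C[:,:,::-1])
E
```

```text
piston top 306 mean [494.8 321.5  60.3] circ [494.7 321.2] 25.6 ztop [59. 63. 66.]
piston scene 168 mean [494.  320.4  62.2] circ [493.3 320.1] 28.5 ztop [50. 64. 67.]
worm_wheel top 212 mean [ 533.1 -335.8   20.8] circ [ 535.2 -338.5] 28.5 ztop [23. 68. 73.]
shaft [ 534.7 -338.2   66.4] 69
worm_wheel scene 162 mean [ 540.9 -339.9   21.3] circ [ 533.2 -340.3] 31.7 ztop [22. 63. 73.]
shaft [ 539.  -341.5   63.7] 71
pump_rotor top 154 mean [ 495.  -122.    64.1] circ [ 495.  -122.3] 18.1 ztop [18. 66. 74.]
pump_rotor scene 88 mean [ 496.9 -124.3   64.8] circ [ 495.1 -122.9] 19.8 ztop [23. 67. 77.]
gear top 1929 [116.9 218.9] deg -2.8 origin [496.1 327.4]
cyl top 1873 [218.9 113.4] deg 8.3 origin [ 502.1 -118.7]
pump top 1875 [218.7 117.8] deg 6.2 origin [ 543.9 -341.8]
gear scene 695 [118.4 223.6] deg -2.5 origin [496.4 328.1]
cyl scene 898 [224.5 116.6] deg 9.0 origin [ 500.2 -119.1]
pump scene 1157 [224.  118.5] deg 5.7 origin [ 544.6 -339.5]
```

View pics/crop.png

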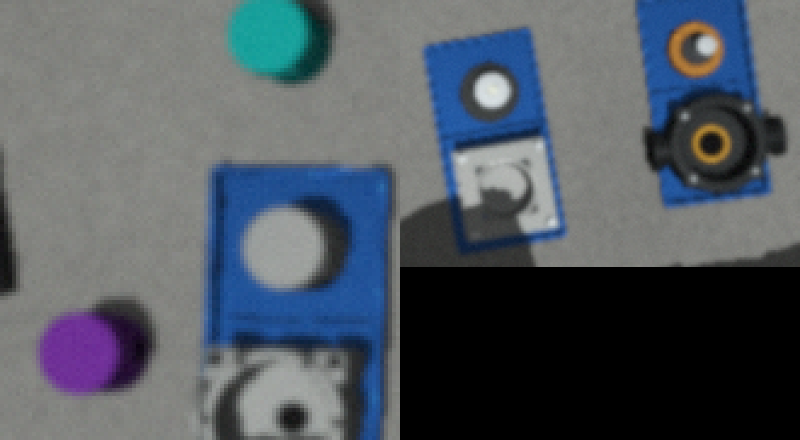

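The crop confirms it: the grey piston is in the gearbox tray, the rotor (white tip) in the square-cylinder tray and the bronze wheel in the pump tray. The plan is wheel → mat, rotor → pump, piston → cylinder, wheel → gearbox. I'll start with the wheel.

```bash
python3 -m creep '{"slide":[[5,2.5,0],[5,2.5,0],[5,2.5,0],[5,2.5,0],[5,2.5,0],[5,2.5,0],[3.8,2.4,0],[0,0,-5]],"turn":[-0.0734,-0.0734,-0.0734,-0.0734,-0.0734,0,0,0],"claw":[1,1,1,1,1,1,1,1]}' 30
```

```text
clock: 2.5
eef_pos: [537.7, -337.6, 356.9]
eef_rot: [3.138, -0.006, 0.003]
wrist_force: [0.5, -0.3, -1.1]
finger_gap: 93.7
finger_force: 0.0
```

```bash
python3 -m creep '{"slide":[[0,0,-5],[0,0,0],[0,0,0]],"turn":[0,0,0],"claw":[1,1,1]}'; python3 - <<'E'
from h import *
im,d=shot("top","top1");s=manip.read_state();print(s["eef_pos"])
shot("scene","scene1")
im=cv2.imread("pics/scene1.png");cv2.imwrite("pics/c1.png",cv2.resize(im[200:330,150:330],(720,520),interpolation=3))
E
```

```text
clock: 2.88
eef_pos: [535.5, -339.8, 307.0]
eef_rot: [3.14, -0.002, -0.0]
wrist_force: [-0.1, -0.5, 0.8]
finger_gap: 94.0
finger_force: 0.0
[ 535.52467567 -339.77522488  307.37639821]
```

View pics/c1.png

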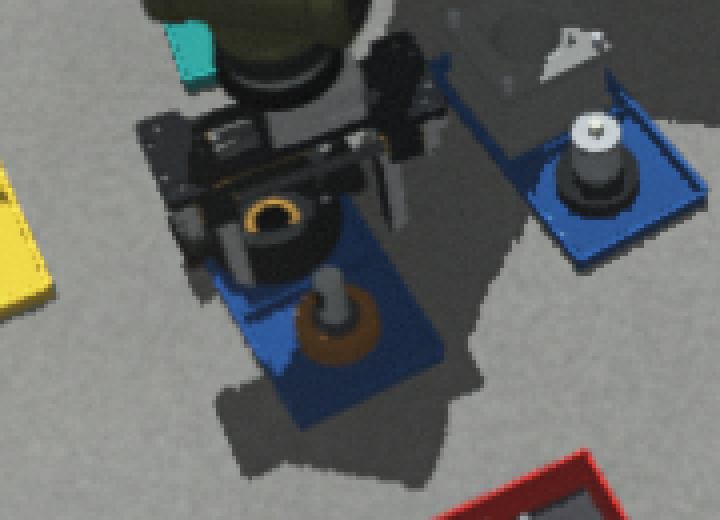

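The open fingers straddle the pump housing region in the view, and the shaft at (330,295) lies below and between them, as expected at this height. Descending.

```bash
python3 -m creep '{"slide":[[0,0,-3],[0,0,-3],[0,0,-1.6],[0,0,0],[0,0,0],[0,0,0],[0,0,0],[0,0,0]],"turn":[0,0,0,0,0,0,0,0],"claw":[1,1,1,1,0.15,0.1,0.1,0.1]}' 30
```

```text
clock: 3.98
eef_pos: [535.3, -339.4, 228.9]
eef_rot: [3.141, -0.0, -0.0]
wrist_force: [-0.6, -0.2, 0.1]
finger_gap: 57.5
finger_force: 0.0
```

```bash
python3 -m creep '{"slide":[[0,0,0],[0,0,0],[0,0,0],[0,0,0]],"turn":[0,0,0,0],"claw":[0,0,0,0]}' 30
```

```text
clock: 4.47
eef_pos: [535.2, -339.4, 228.6]
eef_rot: [-3.142, 0.0, -0.0]
wrist_force: [0.1, -0.5, 0.1]
finger_gap: 19.5
finger_force: 30.0
```

```bash
python3 -m creep '{"slide":[[0,0,1],[0,0,4],[0,0,4],[0,0,4],[0,4.6,0],[-0.7,4.6,0],[-0.7,4.6,0],[-0.7,4.6,0]],"turn":[0,0,0,0,0,0,0,0],"claw":[0,0,0,0,0,0,0,0]}' 30
python3 -m creep '{"slide":[[-0.7,4.6,0],[0,4.6,0],[0,4.6,0],[0,4.6,0],[0,4.6,0],[0,4.6,0],[0,0,0],[0,0,0]],"turn":[0,0,0,0,0,0,0,0],"claw":[0,0,0,0,0,0,0,0]}' 30
```

```text
clock: 5.48
eef_pos: [513.7, -153.9, 359.0]
eef_rot: [-3.141, 0.0, -0.0]
wrist_force: [0.8, 0.2, -4.1]
finger_gap: 19.2
finger_force: 30.0
clock: 6.48
eef_pos: [507.1, 120.4, 358.8]
eef_rot: [3.141, 0.0, 0.0]
wrist_force: [-0.1, -0.5, -3.8]
finger_gap: 19.5
finger_force: 30.0
```

```bash
python3 -m creep '{"slide":[[0,0,-4],[0,0,-4],[0,0,-3],[0,0,-1],[0,0,-0.5],[0,0,-0.2],[0,0,-0.1],[0,0,0]],"turn":[0,0,0,0,0,0,0,0],"claw":[0,0,0,0,0,0,0,0]}' 30
```

```text
clock: 7.48
eef_pos: [507.3, 120.6, 231.1]
eef_rot: [-3.141, -0.001, -0.0]
wrist_force: [-0.9, 0.1, -4.1]
finger_gap: 19.7
finger_force: 30.0
```

```bash
python3 -m creep '{"slide":[[0,0,-0.1],[0,0,0],[0,0,0]],"turn":[0,0,0],"claw":[0,0,0]}' 30
```

```text
clock: 7.85
eef_pos: [507.2, 120.6, 229.7]
eef_rot: [-3.142, -0.0, -0.0]
wrist_force: [0.4, -0.2, -4.1]
finger_gap: 19.6
finger_force: 30.0
```

```bash
python3 -m creep '{"slide":[[0,0,-0.1],[0,0,0],[0,0,0]],"turn":[0,0,0],"claw":[0,0,0]}' 30
```

```text
clock: 8.22
eef_pos: [507.3, 120.6, 229.5]
eef_rot: [-3.142, -0.0, -0.0]
wrist_force: [-5.6, -1.5, 9.7]
finger_gap: 19.4
finger_force: 30.0
```

```bash
python3 -m creep '{"slide":[[0,0,0],[0,0,0],[0,0,0],[0,0,0],[0,0,4],[0,0,5],[0,0,5],[0,0,0]],"turn":[0,0,0,0,0,0,0,0],"claw":[1,1,1,1,1,1,1,1]}' 30
python3 -m creep '{"slide":[[-0.2,-4.9,0],[-0.2,-4.9,0],[-0.2,-4.9,0],[-0.2,-4.9,0],[-0.4,-4.7,0],[0,0,-2],[0,0,0],[0,0,0]],"turn":[0,0,0,0,0,0,0,0],"claw":[1,1,1,1,1,1,1,1]}' 30
python3 - <<'E'
from h import *
im,d=shot("top");r=manip.cut_out("worm_wheel","top")
for r in r[:2]:
    v,u=np.nonzero(r["mask"]);p=world("top",d,u,v);t=p[p[:,2]>45];print(r["score"],t.mean(0).round(1),len(t),np.median(p,0))
im,d=shot("scene","scene2")
cv2.imwrite("pics/c2.png",cv2.resize(im[150:300,230:430,::-1],(800,600),interpolation=3))
E
```

```text
clock: 9.22
eef_pos: [507.4, 120.6, 372.2]
eef_rot: [-3.141, -0.006, -0.0]
wrist_force: [-0.0, -0.6, 0.4]
finger_gap: 93.2
finger_force: 0.0
clock: 10.22
eef_pos: [495.4, -122.0, 348.7]
eef_rot: [-3.141, 0.0, 0.0]
wrist_force: [0.4, 0.1, 0.5]
finger_gap: 94.0
finger_force: 0.0
0.95 [505.6 117.2  88.4] 64 [505.14398559 117.89161423  22.04478922]
```

View pics/c2.png

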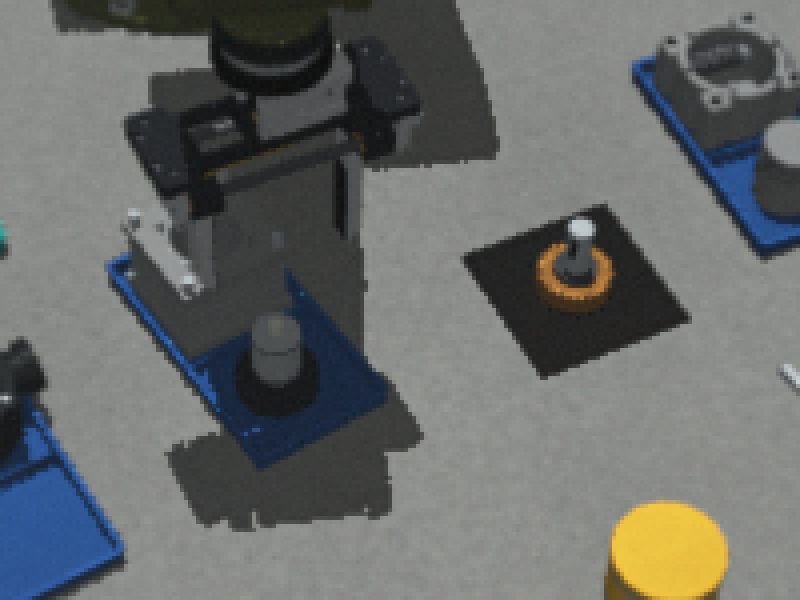

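The wheel stands upright on the mat (crop 575,265). The gripper is above the rotor (275,350). Descending.

```bash
python3 -m creep '{"slide":[[0,0,-4],[0,0,-4],[0,0,-3],[0,0,-1.3],[0,0,0],[0,0,0],[0,0,0],[0,0,0]],"turn":[0,0,0,0,0,0,0,0],"claw":[1,1,1,1,1,0.3,0.2,0.2]}' 30
python3 -m creep '{"slide":[[0,0,0],[0,0,0],[0,0,0],[0,0,0]],"turn":[0,0,0,0],"claw":[0.2,0.2,0.2,0.2]}' 30
```

```text
clock: 11.38
eef_pos: [495.3, -122.4, 226.2]
eef_rot: [3.141, -0.001, -0.0]
wrist_force: [-0.1, 0.2, -1.1]
finger_gap: 67.1
finger_force: 0.0
clock: 11.88
eef_pos: [495.3, -122.4, 225.6]
eef_rot: [3.142, 0.0, -0.0]
wrist_force: [0.1, -1.0, 1.3]
finger_gap: 35.5
finger_force: 30.0
```

```bash
python3 -m creep '{"slide":[[0,0,1],[0,0,4],[0,0,4],[0,0,4],[1,-4.4,0],[1,-4.4,0],[1,-4.4,0],[1,-4.4,0]],"turn":[0,0,0,0,0,0,0,0],"claw":[0.2,0.2,0.2,0.2,0.2,0.2,0.2,0.2]}' 30
python3 -m creep '{"slide":[[0.8,-4.3,0],[0,0,0],[0,0,-4],[0,0,-4],[0,0,-3],[0,0,-1],[0,0,-0.7],[0,0,0]],"turn":[0,0,0,0,0,0,0,0],"claw":[0.2,0.2,0.2,0.2,0.2,0.2,0.2,0.2]}' 30
```

```text
clock: 12.88
eef_pos: [535.3, -299.8, 355.9]
eef_rot: [-3.141, 0.0, -0.0]
wrist_force: [0.5, 0.0, -4.9]
finger_gap: 35.6
finger_force: 30.0
clock: 13.88
eef_pos: [543.4, -341.3, 229.4]
eef_rot: [3.141, -0.001, -0.0]
wrist_force: [0.6, 1.0, -3.6]
finger_gap: 35.4
finger_force: 30.0
```

```bash
python3 -m creep '{"slide":[[0,0,-0.1],[0,0,-0.1],[0,0,0],[0,0,0]],"turn":[0,0,0,0],"claw":[0.2,0.2,0.2,0.2]}' 30
```

```text
clock: 14.38
eef_pos: [543.2, -341.4, 226.8]
eef_rot: [3.142, -0.0, -0.0]
wrist_force: [-0.5, -0.5, -3.0]
finger_gap: 35.5
finger_force: 30.0
```

```bash
python3 -m creep '{"slide":[[0,0,-0.1],[0,0,0],[0,0,0]],"turn":[0,0,0],"claw":[0.2,0.2,0.2]}' 30
```

```text
clock: 14.75
eef_pos: [543.3, -341.4, 225.7]
eef_rot: [3.142, -0.0, -0.0]
wrist_force: [0.6, 0.1, -2.8]
finger_gap: 35.2
finger_force: 30.0
```

```bash
python3 -m creep '{"slide":[[0,0,-0.05],[0,0,0],[0,0,0]],"turn":[0,0,0],"claw":[0.2,0.2,0.2]}' 30
```

```text
clock: 15.12
eef_pos: [543.3, -341.4, 225.7]
eef_rot: [3.141, -0.0, -0.0]
wrist_force: [-3.7, 2.2, 6.1]
finger_gap: 35.4
finger_force: 30.0
```

```bash
python3 -m creep '{"slide":[[0,0,0],[0,0,0],[0,0,0],[0,0,0],[0,0,4],[0,0,5],[0,0,5],[0,0,0]],"turn":[0,0,0,0,0,0,0,0],"claw":[1,1,1,1,1,1,1,1]}' 30
python3 -m creep '{"slide":[[-0.4,5.5,0],[-0.4,5.5,0],[-0.4,5.5,0],[-0.4,5.5,0],[-0.4,5.5,0],[-0.4,5.5,0],[-0.4,5.5,0],[-0.4,5.5,0]],"turn":[0,0,0,0,0,0,0,0],"claw":[1,1,1,1,1,1,1,1]}' 30
python3 -m creep '{"slide":[[-0.4,5.5,0],[-0.4,5.5,0],[-0.4,5.5,0],[-0.5,5.7,0],[0,0,-2],[0,0,0],[0,0,0]],"turn":[0,0,0,0,0,0,0],"claw":[1,1,1,1,1,1,1]}' 30
python3 - <<'E'
from h import *
im,d=shot("scene","scene3")
C=np.hstack([cv2.resize(im[210:310,180:330],(400,267),interpolation=3),cv2.resize(im[130:230,350:500],(400,267),interpolation=3)])
cv2.imwrite("pics/c3.png",C[:,:,::-1])
E
```

```text
clock: 16.12
eef_pos: [543.4, -341.5, 369.6]
eef_rot: [3.137, -0.006, -0.0]
wrist_force: [-0.4, 0.5, -0.6]
finger_gap: 93.8
finger_force: 0.0
clock: 17.12
eef_pos: [510.7, 100.3, 364.3]
eef_rot: [3.141, 0.001, -0.0]
wrist_force: [1.1, 0.2, 0.1]
finger_gap: 94.1
finger_force: 0.0
clock: 18.0
eef_pos: [494.5, 320.1, 345.4]
eef_rot: [3.142, 0.0, -0.001]
wrist_force: [-0.4, -0.8, 0.5]
finger_gap: 93.8
finger_force: 0.0
```

View pics/c3.png

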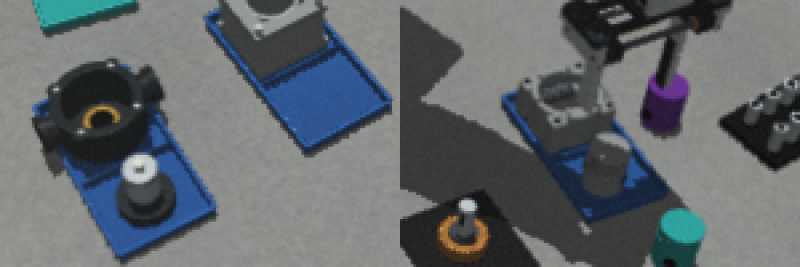

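The rotor stands upright in the pump tray (crop 148,190), and the compressor compartment is empty. The gripper is above the grey piston (605,165) and clear of the purple one (665,100).

```bash
python3 -m creep '{"slide":[[0,0,-4],[0,0,-4],[0,0,-3],[0,0,-1.2],[0,0,0],[0,0,0],[0,0,0],[0,0,0]],"turn":[0,0,0,0,0,0,0,0],"claw":[1,1,1,1,1,0.4,0.4,0.4]}' 25
python3 -m creep '{"slide":[[0,0,0],[0,0,0],[0,0,0]],"turn":[0,0,0],"claw":[0.4,0.4,0.4]}' 25
```

```text
clock: 19.05
eef_pos: [494.3, 320.7, 223.7]
eef_rot: [-3.141, -0.001, -0.0]
wrist_force: [-0.2, 0.9, -0.7]
finger_gap: 66.8
finger_force: 0.0
clock: 19.42
eef_pos: [494.3, 320.7, 223.3]
eef_rot: [-3.141, -0.0, -0.0]
wrist_force: [-0.5, 0.8, 2.2]
finger_gap: 51.6
finger_force: 25.0
```

```bash
python3 -m creep '{"slide":[[0,0,1],[0,0,4],[0,0,4],[0,0,4],[0.1,-5.5,0],[0.1,-5.5,0],[0.1,-5.5,0],[0.1,-5.5,0]],"turn":[0,0,0,0,0,0,0,0],"claw":[0.4,0.4,0.4,0.4,0.4,0.4,0.4,0.4]}' 25
python3 -m creep '{"slide":[[0.1,-5.5,0],[0.1,-5.5,0],[0.1,-5.5,0],[0,-5.5,0],[0,0,0],[0,0,-4],[0,0,-4],[0,0,-3]],"turn":[0,0,0,0,0,0,0,0],"claw":[0.4,0.4,0.4,0.4,0.4,0.4,0.4,0.4]}' 25
python3 -m creep '{"slide":[[0,0,-1],[0,0,-0.7],[0,0,-0.1],[0,0,-0.1],[0,0,-0.05],[0,0,0],[0,0,0]],"turn":[0,0,0,0,0,0,0],"claw":[0.4,0.4,0.4,0.4,0.4,0.4,0.4]}' 25
```

```text
clock: 20.42
eef_pos: [497.8, 98.9, 353.6]
eef_rot: [3.141, -0.0, -0.0]
wrist_force: [0.2, -0.1, -1.2]
finger_gap: 51.7
finger_force: 25.0
clock: 21.42
eef_pos: [501.0, -118.5, 241.9]
eef_rot: [-3.141, 0.001, 0.0]
wrist_force: [0.1, 0.2, -1.8]
finger_gap: 51.8
finger_force: 25.0
clock: 22.3
eef_pos: [501.2, -119.4, 223.8]
eef_rot: [3.142, -0.0, -0.0]
wrist_force: [-1.1, -0.4, -2.9]
finger_gap: 51.6
finger_force: 25.0
```

```bash
python3 -m creep '{"slide":[[0,0,-0.05],[0,0,-0.05],[0,0,0],[0,0,0]],"turn":[0,0,0,0],"claw":[0.4,0.4,0.4,0.4]}' 25
```

```text
clock: 22.8
eef_pos: [501.3, -119.4, 223.3]
eef_rot: [3.142, -0.0, -0.0]
wrist_force: [-3.5, 1.3, 9.0]
finger_gap: 51.5
finger_force: 25.0
```

```bash
python3 -m creep '{"slide":[[0,0,0],[0,0,0],[0,0,0],[0,0,0],[0,0,4],[0,0,5],[0,0,5],[0,0,0]],"turn":[0,0,0,0,0,0,0,0],"claw":[1,1,1,1,1,1,1,1]}' 30
python3 -m creep '{"slide":[[0.1,4.8,0],[0.1,4.8,0],[0.1,4.8,0],[0.1,4.8,0],[0.2,4.8,0],[0,0,-4],[0,0,0],[0,0,0]],"turn":[0,0,0,0,0,0,0,0],"claw":[1,1,1,1,1,1,1,1]}' 30
python3 - <<'E'
from h import *
im,d=shot("scene","scene4")
C=np.hstack([cv2.resize(im[190:290,230:380],(400,267),interpolation=3),cv2.resize(im[150:250,300:450],(400,267),interpolation=3)])
cv2.imwrite("pics/c4.png",C[:,:,::-1])
E
```

```text
clock: 23.8
eef_pos: [501.5, -119.4, 366.2]
eef_rot: [3.14, -0.006, -0.0]
wrist_force: [0.0, -0.5, -0.5]
finger_gap: 94.2
finger_force: 0.0
clock: 24.8
eef_pos: [507.5, 120.2, 323.2]
eef_rot: [3.142, -0.0, -0.001]
wrist_force: [0.3, -0.7, 0.3]
finger_gap: 94.1
finger_force: 0.0
```

View pics/c4.png

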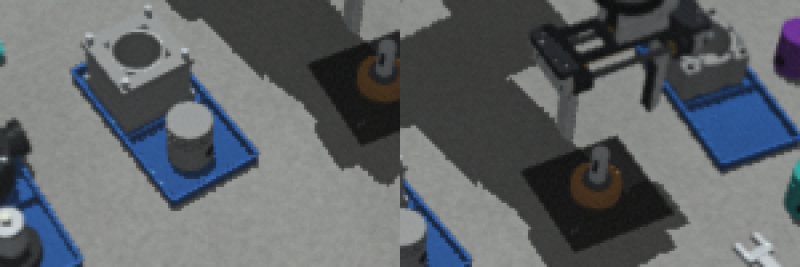

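The piston is upright in the compressor tray (crop 190,135), and the gripper is above the wheel (600,175). Descending 9.4 cm.

```bash
python3 -m creep '{"slide":[[0,0,-4],[0,0,-3],[0,0,-2.3],[0,0,0],[0,0,0],[0,0,0],[0,0,0],[0,0,0]],"turn":[0,0,0,0,0,0,0,0],"claw":[1,1,1,1,0.1,0.1,0,0]}' 30
python3 -m creep '{"slide":[[0,0,0],[0,0,0],[0,0,0],[0,0,0]],"turn":[0,0,0,0],"claw":[0,0,0,0]}' 30
```

```text
clock: 25.85
eef_pos: [507.3, 120.6, 230.0]
eef_rot: [-3.142, -0.0, -0.0]
wrist_force: [-1.0, 1.0, 0.5]
finger_gap: 57.1
finger_force: 0.0
clock: 26.35
eef_pos: [507.2, 120.6, 229.6]
eef_rot: [-3.142, 0.0, -0.0]
wrist_force: [0.4, 0.6, 0.1]
finger_gap: 19.5
finger_force: 30.0
```

```bash
python3 -m creep '{"slide":[[0,0,1],[0,0,4],[0,0,4],[0,0,4],[-0.3,5.2,0],[-0.3,5.2,0],[-0.3,5.2,0],[-0.2,5.1,0]],"turn":[0,0,0,0,0,0,0,0],"claw":[0,0,0,0,0,0,0,0]}' 30
python3 -m creep '{"slide":[[0,0,0],[0,0,-4],[0,0,-4],[0,0,-3],[0,0,-1],[0,0,-0.8],[0,0,-0.1],[0,0,0]],"turn":[0,0,0,0,0,0,0,0],"claw":[0,0,0,0,0,0,0,0]}' 30
python3 -m creep '{"slide":[[0,0,-0.05],[0,0,-0.05],[0,0,0],[0,0,0]],"turn":[0,0,0,0],"claw":[0,0,0,0]}' 30
```

```text
clock: 27.35
eef_pos: [495.7, 329.2, 360.0]
eef_rot: [3.141, 0.0, -0.0]
wrist_force: [0.9, -0.7, -3.5]
finger_gap: 19.8
finger_force: 30.0
clock: 28.35
eef_pos: [496.4, 327.7, 231.5]
eef_rot: [-3.141, -0.001, -0.0]
wrist_force: [-0.1, -0.2, -4.7]
finger_gap: 19.4
finger_force: 30.0
clock: 28.85
eef_pos: [496.3, 327.6, 229.7]
eef_rot: [-3.142, 0.0, -0.0]
wrist_force: [0.3, -0.3, -4.6]
finger_gap: 19.2
finger_force: 30.0
```

```bash
python3 -m creep '{"slide":[[0,0,-0.05],[0,0,-0.05],[0,0,0],[0,0,0]],"turn":[0,0,0,0],"claw":[0,0,0,0]}' 30
```

```text
clock: 29.35
eef_pos: [496.2, 327.6, 228.7]
eef_rot: [-3.142, -0.0, -0.0]
wrist_force: [-0.3, -0.3, -4.7]
finger_gap: 19.8
finger_force: 30.0
```

```bash
python3 -m creep '{"slide":[[0,0,-0.1],[0,0,0],[0,0,0]],"turn":[0,0,0],"claw":[0,0,0]}' 30
```

```text
clock: 29.72
eef_pos: [496.3, 327.6, 228.6]
eef_rot: [-3.141, -0.0, -0.0]
wrist_force: [-5.5, -3.7, 6.5]
finger_gap: 19.7
finger_force: 30.0
```

```bash
python3 -m creep '{"slide":[[0,0,0],[0,0,0],[0,0,0],[0,0,0],[0,0,4],[0,0,5],[0,0,5],[0,0,3]],"turn":[0,0,0,0,0,0,0,0],"claw":[1,1,1,1,1,1,1,1]}' 30
python3 -m creep '{"slide":[[-1,-5,0],[-1,-5,0],[-1,-5,0],[-1,-5,0],[0,0,0],[0,0,0]],"turn":[0,0,0,0,0,0],"claw":[1,1,1,1,1,1]}' 30
python3 - <<'E'
from h import *
im,d=shot("scene","scene5")
cv2.imwrite("pics/c5.png",cv2.resize(im[130:370,170:490,::-1],(800,600),interpolation=3))
for q in "piston worm_wheel pump_rotor grease_tin bolt_bin spanner".split():
    for r in manip.cut_out(q,"scene"):
        if r["score"]<.4: continue
        v,u=np.nonzero(r["mask"]);p=world("scene",d,u,v);print(q,round(r["score"],2),np.median(p,0).round(),np.percentile(p[:,2],97).round())
E
```

```text
clock: 30.72
eef_pos: [496.1, 327.5, 400.4]
eef_rot: [-3.14, -0.002, -0.0]
wrist_force: [-0.5, 0.1, -0.7]
finger_gap: 93.4
finger_force: 0.0
clock: 31.48
eef_pos: [456.4, 127.9, 397.8]
eef_rot: [-3.141, -0.0, -0.001]
wrist_force: [1.1, 0.4, 0.4]
finger_gap: 93.7
finger_force: 0.0
piston 0.93 [ 513. -124.   58.] 66.0
piston 0.84 [634. 323.  53.] 63.0
piston 0.8 [441. 441.  51.] 62.0
worm_wheel 0.86 [502. 320.  24.] 73.0
pump_rotor 0.77 [ 554. -344.   21.] 71.0
grease_tin 0.66 [778.  31.  55.] 61.0
bolt_bin 0.91 [ 769. -296.   25.] 57.0
```

View pics/c5.png

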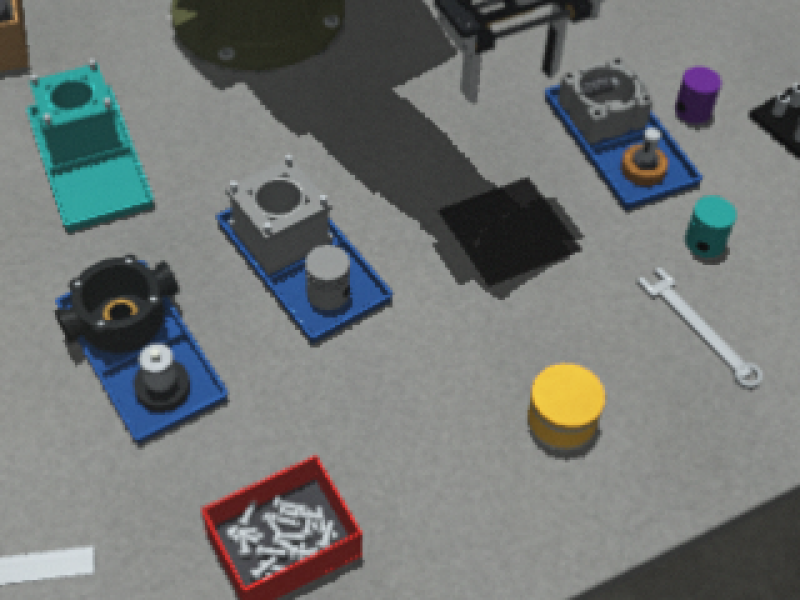

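All three parts stand upright in their home trays: rotor (160,375), piston (328,278), wheel (645,160). The mat is free, and the tin, bin and spanner have not moved.

```bash
python3 -c "from cell import manip;print(manip.sign_off())"
```

```text
the job is handed in; nothing more can be done
None
```

The piston, worm wheel and pump rotor each stand upright in their own machine's tray, the tin, bin and spanner were left alone, and the job was handed in at about 32 s of the 118 s allowed.

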